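# Purge a cannulated instrument at the air station

## Robot

A 6-joint arm with a two-finger parallel gripper is mounted at the origin on a cart in front of the work surface, level with it; the furniture and walls round the work are solid. World frame = base frame: x ahead of the robot, y to its left, z up, the work surface at z = 0. Lengths are in m, angles in rad, forces in N, time in s.
With the tool pointing down it reaches from about 0.15 to 0.775 m from the base axis. Payload 6.1 kg.
Tool frame: the origin (TCP) lies between the finger pads; the fingertips stand 8 mm ahead of it and the grasp point (between the pads) lies 11 mm behind it; z points along the fingers, y is the line along which they close (so a half turn about z gives the same grasp; the last joint's range is limited). The gripper opens to 85 mm and grips with 20 to 120 N. Pads are 22 mm wide; open, the fingers measure 114 mm over their backs; the gripper's body (76 mm by 85 mm) begins 54 mm behind the grasp point. The pads swing forward as they close: fully open they stand 13 mm farther back than shut.
Start: joints at [1.344, 0.126, -0.04, 1.405, 0, 1.571], TCP at [0.118, 0.512, 0.239] pointing down, gripper open.
Joint ranges: [-2.72, 2.72], [-0.95, 1.95], [-1.27, 1.35], [-1.78, 2.02], [-1.46, 1.47], [-3.14, 3.14]. Speed limits (rad/s): [2.39, 2.39, 3.01, 3.14, 3.14, 3.14].

## Interface

Orientations are given as a rotation vector (axis times angle).
In Python, from rig import * gives the robot as it stands. The module is installed in compiled form; this text tells all that it offers.
- The arm moves only by the shell command python3 -m creep 'ROWS'. ROWS is JSON, a list of rows, each an object with "grip": the opening, from -1 (shut) to 1 (fully open); "linear": the shift along the world's x, y, z in mm, a list of three; "twist": the turn, a rotation vector about the world's x, y, z in degrees, a list of three. In form: [{"grip": grip, "linear": [x, y, z], "twist": [rx, ry, rz]}, ...]. A call has exactly 10 rows; each row is the pose to reach, as a shift and turn from the pose commanded when the call began; what a row does not reach only later rows make up. A row lasts 1/10 s, in which the tool goes at most 50 mm and 8.59 degrees, less where a joint would pass 70% of its speed; a pose out of reach is approached as far as the arm can. A call with a gripper value outside its range is refused whole. The fingers move at their own pace and stop on an object; the grip force is fixed at half the most. Time passes only in rows, so rows that repeat a pose let the fingers close, or fill a call up. It gives the time, the measured TCP pose, the force, the opening and the grip force at its end, in the units of the state.
- get_obs(): the state, without advancing time (a new reading comes with each control period).
- snapshot(name): name is "side" or "top"; returns a dict with "image" (420x560x3 uint8, blue, green, red), "z_map" (420x560 float32, m along the optical axis (not along the pixel's ray), 0 where there is no reading), "fx", "fy", "cx", "cy" (pixels), "camera_from_world" (4x4, takes a point from world to camera coordinates). Camera axes: x right, y down, z forward; pixel columns grow to the right and rows downward; lengths in m; the calibration is good to about 2 mm. A picture is of the moment at which its call begins.
- sign_off(): hands the job in; it is judged then, once.
The state is a dict: "clock": time; "joint_pos": joint angles; "joint_velocities": joint speeds; "tau": joint torques, N m; "position": TCP position; "orientation": TCP orientation; "force": force on the tool from outside, world axes, zero at the start; "ft_torque": the same for the moment, N m; "grip_width": finger opening in m; "finger_force": force on a finger pad.
Only numpy, scipy, OpenCV 4.12 (cv2) and the standard library are available. Lean on these libraries where they do the work, as an engineer would, in place of code of your own. Each camera call takes 0.05 s, during which the arm holds its last target. There are 200 camera calls.

## Task

Blow out the suction tube on the lumen purge station: first turn the blue isolator handle a quarter turn from its off detent (red dot) fully round to its on detent (green dot), then pull the spring-return handle with the black grip out until its black pointer stands level with the red set marker on the scale. Keep holding the handle there: the program finishes while the gripper still holds it at the mark, since it springs back if let go. Do not shift the set marker, and leave the things around the station where they are.

Things in the scene. Friction and masses are not known exactly. Their poses are not given: they have to be found in the camera images.
- purge_station: Fixed air station: steel tray 275 x 222 mm, aluminium valve block (top 66 mm above the worktop). Origin on the worktop straight below the pull handle's crossbar at home; z up. Its +x runs level from the crossbar to the block, so the handle is pulled out along -x; +y is its left. Block front face at x = +52 mm; isolator axis at x = 112 mm, y = 0.
- gauge_face (a point): Centre of the face of a round pressure gauge, 42 mm, on the station's left at its x = 130, y = 85 mm, up to 110 mm above the worktop; its needle swings clockwise as the isolator opens. In front of it a thin steel suction tube lies along y = 85 mm, 48 mm high at most.
- isolator (a joint): Blue isolator handle, rad about the vertical, growing counter-clockwise from above, stops at both ends: 0 = off (bar along station y, white line to the red dot), 1.571 = on (bar along station x, white line to the green dot). A spring detent resists the first half (0.2 N m), then drives it on to the on stop by itself, even if let go. Unless on, a cam blocks the pull handle.
- isolator_grip (a point): Centre of the isolator's blue bar, on its axis, 104 mm above the worktop. The bar is 64 mm long, 14 mm wide and 22 mm high (its top 115 mm above the worktop); the underside is 20 mm above a steel cam plate of 92 mm diameter, and 13 mm above a 21 mm square hub on that plate.
- handle_travel (a joint): Travel of the pull handle in m: 0 = home, grows as it is pulled out along the station's -x axis, stop at 0.060. A spring pulls it home: 4.4 N at home plus 220 N/m.
- purge_handle: Black crossbar of the pull handle; origin at its middle, 80 mm above the worktop; axes as the station's. Round, 15 mm thick, along the station's y, 74 mm free length between two side plates. Pinch it from above, one finger in front of it and one behind; at home there are 44 mm clear between the bar and the block's front face, and nothing under it for 65 mm.
- pointer_tip (a point): Tip of the black pointer on the pull handle's right side plate, just above the scale; moves with the handle.
- set_marker (a joint): Position of the red set marker in m, on the same measure as the pull handle's travel: the pointer is level with the marker when handle_travel equals this value (0.022 to 0.046). The marker stays by friction.
- marker_tip (a point): Inner tip of the red set marker (a 12 x 16 mm clip on the outer side of the white scale, which is 22 mm wide, along station y = -79 mm, its top 68 mm high), pointing at the pointer's path. Level means that pointer_tip and marker_tip have the same x in the station's frame; their y differ by about 10 mm.
- hemostat: Bystander: steel hemostat, 141 x 78 x 7 mm, lying to the left of the station. Origin under its middle.
- forceps: Bystander: steel spring forceps, 150 x 18 x 10 mm, lying to the left of the hemostat. Origin under its middle.
- kitchen_timer: Bystander: white digital timer, 68 x 62 x 22 mm, to the right of the station. Origin under its middle.
- tape_roll: Bystander: white roll, 61 mm diameter, 38 mm high, standing to the right of the station. Origin under its middle.

How it is judged:
By the outcome, as a careful person would: the job done as asked, in the order asked, and still so for the second after the job is handed in, while the arm keeps its last pose, push and grip.
It also fails if it takes over 48 s, if anything falls off the work surface, if the arm or the gripper's body presses on something with over 40 N, if the wrist force passes 120 N, or if a joint passes its speed limit or range.

## Working session

There is one attempt and no reset: what is moved stays moved. The work goes in short steps, Python scripts to look and compute and a shell command to move; the robot and the scene stay as the last step left them, time stands still between calls to the robot, and variables do not carry over. Pictures are saved under pics/ and viewed, at most 10 in all, crops included, and the job is handed in when it is done.

```bash
mkdir -p pics
cat > h.py <<'E'
from rig import *
import numpy as np, cv2
def shot(n,f=None):
    s=snapshot(n)
    if f: cv2.imwrite('pics/'+f,s['image'])
    return s
def ray(s,u,v):
    T=np.linalg.inv(s['camera_from_world']); d=T[:3,:3]@np.array([(u-s['cx'])/s['fx'],(v-s['cy'])/s['fy'],1])
    return T[:3,3],d
def onz(s,u,v,z):
    o,d=ray(s,u,v); return o+d*(z-o[2])/d[2]
def pt(s,u,v):
    o,d=ray(s,u,v); return o+d*float(s['z_map'][int(round(v)),int(round(u))])
E
python3 - <<'E'
from h import *
for n in('top','side'):
    s=shot(n,n+'1.png'); np.savez(n+'1.npz',**s)
    o,d=ray(s,280,210); print(n,o,d,s['fx'])
o=get_obs(); print(o)
E
```

```text
top [0.37724447 0.09420611 1.0971211 ] [ 0.15467482  0.00582044 -0.98828664] 388.5105420644469
side [0.54819182 1.16392322 0.50374086] [ 0.01196194 -0.9412073  -0.33816459] 485.0584312762784
{'clock': 0.1, 'joint_pos': array([ 1.34401439e+00,  1.26318061e-01, -4.04838011e-02,  1.40541238e+00,
       -9.38676874e-06,  1.57080347e+00]), 'joint_velocities': array([ 6.13926618e-05, -1.65558823e-03,  1.64894118e-03, -4.57881028e-04,
       -7.89055356e-04,  1.32850528e-04]), 'tau': array([-5.37891515e-05, -4.36902738e+01,  3.53605771e+01,  1.36374900e-02,
       -1.05490269e-04, -7.58987539e-06]), 'position': array([0.11796583, 0.51121272, 0.23861781]), 'orientation': array([-3.55459299e-01, -3.12126558e+00,  2.21452097e-03]), 'force': array([-0.34306032, -0.03011711,  0.43449572]), 'ft_torque': array([-0.00312262,  0.02009498,  0.02415843]), 'finger_force': 0.0, 'grip_width': 0.08512583776791981}
```

View pics/top1.png

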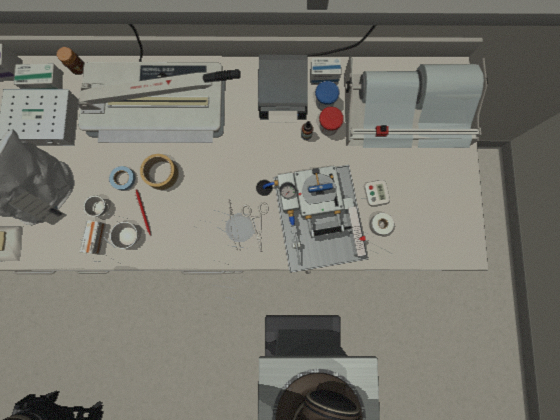

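View pics/side1.png

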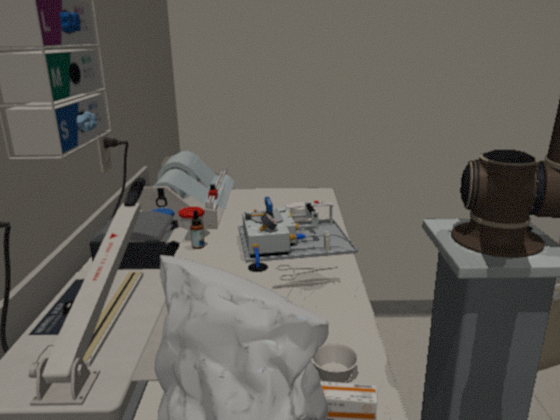

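The top view shows the station at about (320,215), with the blue isolator bar at (319,188), the black crossbar at (327,226) and the red marker near (362,239). Next I'll enlarge that area.

Run:
```python
import cv2
im=cv2.imread('pics/top1.png'); c=im[160:280,265:405]
cv2.imwrite('pics/c1.png',cv2.resize(c,None,fx=5,fy=5,interpolation=cv2.INTER_CUBIC))
```

```text
(no output)
```

View pics/c1.png

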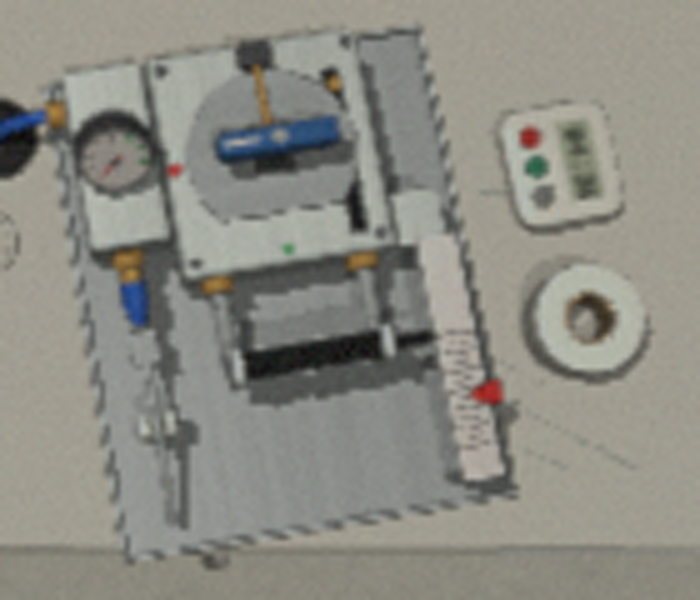

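```bash
cat > m.py <<'E'
from h import *
def cents(s,mask,a=3):
    n,l,st,c=cv2.connectedComponentsWithStats(mask.astype('u1')); return [(c[i],st[i]) for i in range(1,n) if st[i][4]>=a]
E
python3 - <<'E'
from m import *
s=dict(np.load('top1.npz'))
im=s['image']; hsv=cv2.cvtColor(im,cv2.COLOR_BGR2HSV); H,S,V=[hsv[...,i].astype(int) for i in range(3)]
roi=np.zeros(H.shape,bool); roi[165:265,283:370]=1
blue=roi&(H>100)&(H<125)&(S>110)
red=roi&((H<8)|(H>172))&(S>110); green=roi&(H>45)&(H<85)&(S>90)
blk=roi&(V<45)
for nm,m,z in(('blue',blue,.113),('red',red,.068),('green',green,.066),('black',blk,.085)):
    for c,st in cents(s,m): print(nm,c.round(1),st,onz(s,*c,z).round(4),'depth',pt(s,*c).round(4))
P=lambda u,v,z:onz(s,265+u/5-.4,160+v/5-.4,z)
iso=P(279,137,.115);L=P(245,365,.085);R=P(385,345,.085)
print('iso',iso,'bar',L,R,(L+R)/2, np.degrees(np.arctan2(*(L-R)[[1,0]])))
rd=P(174,170,.066);g=P(288,249,.066);mt=P(474,393,.07);pp=P(437,338,.07)
print('rd',rd,'g',g,'mt',mt,'pp',pp)
for q in((150,62),(385,240),(188,275),(355,35)): print('blk',P(*q,.066))
for q in((70,70),(420,30),(510,490),(130,560)): print('tray',P(*q,.004))
E
```

```text
blue [321.4 187.5] [309 184  23   8  89] [ 0.5904 -0.0071  0.113 ] depth [ 0.5902 -0.007   0.1138]
blue [291.6 219.8] [289 216   6   9  32] [0.506  0.0703 0.113 ] depth [0.514  0.0688 0.0525]
red [299.5 193.5] [299 193   2   2   4] [0.5835 0.0477 0.068 ] depth [0.5832 0.0478 0.0696]
red [362.4 238. ] [360 236   5   5  20] [ 0.4634 -0.1183  0.068 ] depth [ 0.4631 -0.1175  0.072 ]
black [291.4 184.9] [289 184   6   3   7] [0.6036 0.0699 0.085 ] depth [0.5984 0.0704 0.1081]
black [319.1 191.9] [316 191   7   3  17] [ 0.5846 -0.0036  0.085 ] depth [ 0.5854 -0.004   0.0809]
black [335.7 201.1] [335 198   3   7  12] [ 0.5598 -0.0473  0.085 ] depth [ 0.5629 -0.0497  0.0678]
black [327.6 230.7] [314 227  27   9 125] [ 0.4812 -0.0243  0.085 ] depth [ 0.481 -0.024  0.087]
black [347.1 227.4] [345 227   6   2  10] [ 0.4898 -0.0757  0.085 ] depth [ 0.491  -0.0775  0.074 ]
iso [ 0.59132464 -0.00437332  0.115     ] bar [0.47607112 0.01229811 0.085     ] [ 0.48662746 -0.0611536   0.085     ] [ 0.48134929 -0.02442774  0.085     ] 98.17843937591496
rd [0.58362295 0.04788517 0.066     ] g [ 0.54042013 -0.01316527  0.066     ] mt [ 0.4628198  -0.10994791  0.07      ] pp [ 0.49201191 -0.09122654  0.07      ]
blk [0.64381318 0.06063955 0.066     ]
blk [ 0.5454012  -0.06550964  0.066     ]
blk [0.52622963 0.04073159 0.066     ]
blk [ 0.65932352 -0.05192228  0.066     ]
tray [0.65496622 0.10497543 0.004     ]
tray [ 0.67937947 -0.09865314  0.004     ]
tray [ 0.41424575 -0.14138061  0.004     ]
tray [0.37575065 0.07084189 0.004     ]
```

Measured: isolator at about (0.591,-0.005), crossbar at about (0.481,-0.024), 112 mm apart as they should be. The station's yaw is about 9°. I'll move over the isolator with the finger closing line along station x.

```bash
python3 -m creep '[{"grip":1,"linear":[31,-34,0],"twist":[0,0,-7]},{"grip":1,"linear":[62,-68,0],"twist":[0,0,-14]},{"grip":1,"linear":[93,-102,0],"twist":[0,0,-21]},{"grip":1,"linear":[124,-136,0],"twist":[0,0,-28]},{"grip":1,"linear":[155,-170,0],"twist":[0,0,-35]},{"grip":1,"linear":[186,-204,0],"twist":[0,0,-42]},{"grip":1,"linear":[217,-238,0],"twist":[0,0,-49]},{"grip":1,"linear":[248,-272,0],"twist":[0,0,-56]},{"grip":1,"linear":[279,-306,0],"twist":[0,0,-63]},{"grip":1,"linear":[310,-340,0],"twist":[0,0,-68]}]'
python3 -m creep '[{"grip":0.3,"linear":[31,-34,0],"twist":[0,0,0]},{"grip":0.3,"linear":[62,-68,0],"twist":[0,0,0]},{"grip":0.3,"linear":[93,-102,0],"twist":[0,0,0]},{"grip":0.3,"linear":[124,-136,0],"twist":[0,0,0]},{"grip":0.3,"linear":[155,-170,0],"twist":[0,0,0]},{"grip":0.3,"linear":[163,-177,0],"twist":[0,0,0]},{"grip":0.3,"linear":[163,-177,0],"twist":[0,0,0]},{"grip":0.3,"linear":[163,-177,0],"twist":[0,0,0]},{"grip":0.3,"linear":[163,-177,0],"twist":[0,0,0]},{"grip":0.3,"linear":[163,-177,0],"twist":[0,0,0]}]'
python3 -c "
from rig import *;from scipy.spatial.transform import Rotation as R
o=get_obs();print(o['joint_pos'].round(3),o['position'],R.from_rotvec(o['orientation']).as_matrix().round(3))"
```

```text
clock: 1.1
position: [0.4288, 0.1698, 0.2391]
orientation: [-2.045, -2.384, 0.0]
force: [0.6, 1.1, -0.2]
grip_width: 0.0853
finger_force: 0.0
clock: 2.1
position: [0.5903, -0.0043, 0.2399]
orientation: [2.038, 2.39, 0.001]
force: [0.2, -0.4, 1.0]
grip_width: 0.0557
finger_force: 0.0
[-0.007  0.251  0.114  1.433  0.     1.405] [ 0.59031946 -0.00425848  0.23985247] [[-0.158  0.987  0.001]
 [ 0.987  0.158  0.   ]
 [ 0.     0.001 -1.   ]]
```

```bash
python3 - <<'E'
from h import *
s=dict(np.load('top1.npz'))
for v in range(168,186,2): print(v,[tuple((pt(s,u,v)*1000).round().astype(int)) for u in(315,317,318)])
E
python3 -m creep '[{"grip":0.3,"linear":[1,-1,-20],"twist":[0,0,0]},{"grip":0.3,"linear":[1,-1,-40],"twist":[0,0,0]},{"grip":0.3,"linear":[1,-1,-60],"twist":[0,0,0]},{"grip":0.3,"linear":[1,-1,-80],"twist":[0,0,0]},{"grip":0.3,"linear":[1,-1,-90],"twist":[0,0,0]},{"grip":0.3,"linear":[1,-1,-100],"twist":[0,0,0]},{"grip":0.3,"linear":[1,-1,-100],"twist":[0,0,0]},{"grip":0.3,"linear":[1,-1,-100],"twist":[0,0,0]},{"grip":0.3,"linear":[1,-1,-100],"twist":[0,0,0]},{"grip":0.3,"linear":[1,-1,-100],"twist":[0,0,0]}]'
```

```text
168 [(np.int64(652), np.int64(6), np.int64(76)), (np.int64(651), np.int64(1), np.int64(83)), (np.int64(651), np.int64(-2), np.int64(82))]
170 [(np.int64(645), np.int64(6), np.int64(83)), (np.int64(645), np.int64(1), np.int64(83)), (np.int64(646), np.int64(-2), np.int64(81))]
172 [(np.int64(640), np.int64(6), np.int64(82)), (np.int64(640), np.int64(1), np.int64(83)), (np.int64(640), np.int64(-2), np.int64(81))]
174 [(np.int64(637), np.int64(5), np.int64(71)), (np.int64(636), np.int64(0), np.int64(77)), (np.int64(637), np.int64(-3), np.int64(72))]
176 [(np.int64(631), np.int64(6), np.int64(74)), (np.int64(629), np.int64(1), np.int64(83)), (np.int64(632), np.int64(-3), np.int64(70))]
178 [(np.int64(625), np.int64(6), np.int64(75)), (np.int64(623), np.int64(1), np.int64(81)), (np.int64(625), np.int64(-2), np.int64(74))]
180 [(np.int64(620), np.int64(6), np.int64(73)), (np.int64(618), np.int64(1), np.int64(82)), (np.int64(619), np.int64(-2), np.int64(78))]
182 [(np.int64(614), np.int64(6), np.int64(75)), (np.int64(614), np.int64(1), np.int64(76)), (np.int64(612), np.int64(-2), np.int64(81))]
184 [(np.int64(609), np.int64(6), np.int64(73)), (np.int64(609), np.int64(1), np.int64(74)), (np.int64(608), np.int64(-2), np.int64(78))]
clock: 3.1
position: [0.5925, -0.0065, 0.1402]
orientation: [2.039, 2.388, 0.001]
force: [0.5, -0.5, -0.6]
grip_width: 0.0556
finger_force: 0.0
```

```bash
python3 -m creep '[{"grip":0.3,"linear":[-1,1,-15],"twist":[0,0,0]},{"grip":0.3,"linear":[-1,1,-30],"twist":[0,0,0]},{"grip":0.3,"linear":[-1,1,-43],"twist":[0,0,0]},{"grip":-0.3,"linear":[-1,1,-43],"twist":[0,0,0]},{"grip":-0.5,"linear":[-1,1,-43],"twist":[0,0,0]},{"grip":-0.8,"linear":[-1,1,-43],"twist":[0,0,0]},{"grip":-1,"linear":[-1,1,-43],"twist":[0,0,0]},{"grip":-1,"linear":[-1,1,-43],"twist":[0,0,0]},{"grip":-1,"linear":[-1,1,-43],"twist":[0,0,0]},{"grip":-1,"linear":[-1,1,-43],"twist":[0,0,0]}]'
```

```text
clock: 4.1
position: [0.5923, -0.0054, 0.0973]
orientation: [2.038, 2.388, 0.003]
force: [5.1, 1.1, 0.9]
grip_width: 0.0125
finger_force: 61.3
```

```bash
python3 -m creep '[{"grip":-1,"linear":[0,0,0],"twist":[0,0,5]},{"grip":-1,"linear":[0,0,0],"twist":[0,0,10]},{"grip":-1,"linear":[0,0,0],"twist":[0,0,15]},{"grip":-1,"linear":[0,0,0],"twist":[0,0,20]},{"grip":-1,"linear":[0,0,0],"twist":[0,0,25]},{"grip":-1,"linear":[0,0,0],"twist":[0,0,30]},{"grip":-1,"linear":[0,0,0],"twist":[0,0,30]},{"grip":-1,"linear":[0,0,0],"twist":[0,0,30]},{"grip":-1,"linear":[0,0,0],"twist":[0,0,30]},{"grip":-1,"linear":[0,0,0],"twist":[0,0,30]}]'; python3 -c "
from h import *
o=get_obs();print(o['force'],o['ft_torque'])
s=shot('top'); c=s['image'][160:280,265:405]
cv2.imwrite('pics/c2.png',cv2.resize(c,None,fx=5,fy=5,interpolation=2))"
```

```text
clock: 5.1
position: [0.5934, -0.005, 0.0973]
orientation: [1.351, 2.832, 0.005]
force: [8.9, 3.0, -1.4]
grip_width: 0.0128
finger_force: 60.7
[ 8.91115725  2.96202732 -1.35365421] [ 0.36011703 -1.55551264 -0.04903506]
```

View pics/c2.png

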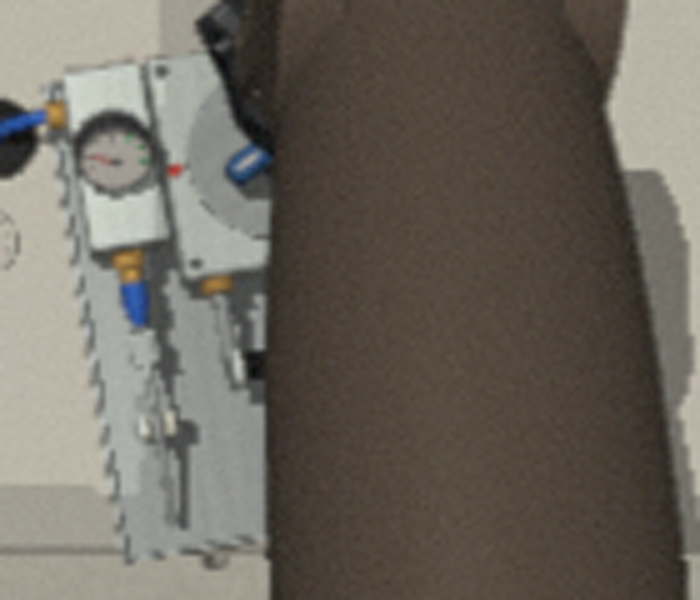

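The crop shows the bar end at (250,163) turned about 30°, and the gauge needle has swung. I'll continue the turn, with a small +x shift to ease the side force.

```bash
python3 -m creep '[{"grip":-1,"linear":[1,0,0],"twist":[0,0,7]},{"grip":-1,"linear":[1,0,0],"twist":[0,0,14]},{"grip":-1,"linear":[1,0,0],"twist":[0,0,21]},{"grip":-1,"linear":[1,0,0],"twist":[0,0,28]},{"grip":-1,"linear":[1,0,0],"twist":[0,0,35]},{"grip":-1,"linear":[1,0,0],"twist":[0,0,42]},{"grip":-1,"linear":[1,0,0],"twist":[0,0,49]},{"grip":-1,"linear":[1,0,0],"twist":[0,0,56]},{"grip":-1,"linear":[1,0,0],"twist":[0,0,59]},{"grip":-1,"linear":[1,0,0],"twist":[0,0,59]}]'; python3 -c "
from h import *
o=get_obs();print(o['force'],o['ft_torque'],o['joint_pos'])"
```

```text
clock: 6.15
position: [0.5942, -0.0031, 0.0973]
orientation: [-0.223, 3.129, 0.007]
force: [7.1, 9.9, -1.4]
grip_width: 0.0129
finger_force: 60.8
[ 7.12083768  9.86109386 -1.42808422] [ 1.57834662 -1.6254365   0.0525339 ] [-0.00752577  0.28624275 -0.15397185  1.12599394  0.00465308 -0.14993079]
```

```bash
python3 -m creep '[{"grip":-0.1,"linear":[0,1,0],"twist":[0,0,0]},{"grip":-0.1,"linear":[0,1,0],"twist":[0,0,0]},{"grip":-0.1,"linear":[0,1,0],"twist":[0,0,0]},{"grip":-0.1,"linear":[0,1,0],"twist":[0,0,0]},{"grip":-0.1,"linear":[0,1,20],"twist":[0,0,0]},{"grip":-0.1,"linear":[0,1,50],"twist":[0,0,0]},{"grip":-0.1,"linear":[0,1,80],"twist":[0,0,0]},{"grip":-0.1,"linear":[0,1,110],"twist":[0,0,0]},{"grip":-0.1,"linear":[0,1,110],"twist":[0,0,-8]},{"grip":-0.1,"linear":[0,1,110],"twist":[0,0,-16]}]'
python3 -m creep '[{"grip":0,"linear":[-40,0,20],"twist":[0,0,-8]},{"grip":0,"linear":[-80,0,40],"twist":[0,0,-16]},{"grip":0,"linear":[-120,0,60],"twist":[0,0,-24]},{"grip":0,"linear":[-160,0,80],"twist":[0,0,-32]},{"grip":0,"linear":[-200,0,100],"twist":[0,0,-40]},{"grip":0,"linear":[-240,0,100],"twist":[0,0,-48]},{"grip":0,"linear":[-270,0,100],"twist":[0,0,-56]},{"grip":0,"linear":[-270,0,100],"twist":[0,0,-64]},{"grip":0,"linear":[-270,0,100],"twist":[0,0,-72]},{"grip":0,"linear":[-270,0,100],"twist":[0,0,-73]}]'
python3 -c "
from h import *
s=shot('top'); np.savez('top2.npz',**s); c=s['image'][160:280,265:405]
cv2.imwrite('pics/c3.png',cv2.resize(c,None,fx=5,fy=5,interpolation=2))"
```

```text
clock: 7.15
position: [0.5925, -0.0048, 0.2078]
orientation: [0.228, 3.131, -0.0]
force: [-0.6, 0.2, -0.3]
grip_width: 0.0385
finger_force: 0.0
clock: 8.15
position: [0.3216, -0.0046, 0.3066]
orientation: [2.042, 2.387, 0.001]
force: [-0.3, 0.6, -1.0]
grip_width: 0.0431
finger_force: 0.0
```

View pics/c3.png

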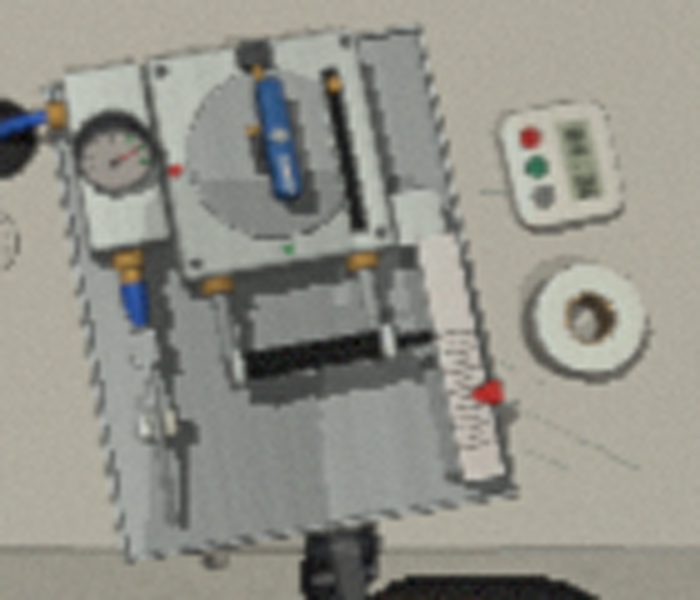

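The isolator is on: bar from (265,80) to (290,195), white line toward the green dot at (288,249), needle moved. Next I'll measure pointer and marker accurately by averaging pictures and rectifying them onto the scale plane in the station frame.

```bash
cat > rect.py <<'E'
from h import *
yaw=np.radians(9); O=np.array([.4825,-.022]) # station origin
def rect(s,im,z,x0=-.07,x1=.03,y0=-.11,y1=-.03,k=2000.):
    # output: column = station x (x0..x1), row = station y (y1 down to y0)
    X,Y=np.meshgrid(np.arange(x0,x1,1/k),np.arange(y1,y0,-1/k))
    c,n=np.cos(yaw),np.sin(yaw)
    P=np.stack([O[0]+c*X-n*Y,O[1]+n*X+c*Y,0*X+z,0*X+1],-1)@s['camera_from_world'].T
    u=P[...,0]/P[...,2]*s['fx']+s['cx']; v=P[...,1]/P[...,2]*s['fy']+s['cy']
    return cv2.remap(im,u.astype('f4'),v.astype('f4'),cv2.INTER_CUBIC),X,Y
def avg(n,N=6):
    L=[snapshot(n) for _ in range(N)]; s=L[0]
    return s,np.mean([l['image'] for l in L],0).clip(0,255).astype('u1')
E
python3 - <<'E'
from rect import *
out=[]
for n in('top','side'):
    s,im=avg(n); np.savez('avg_'+n,im=im,**{k:s[k] for k in s if k!='image'})
    r,X,Y=rect(s,im,.071)
    out.append(cv2.resize(r,None,fx=3,fy=1.8,interpolation=2))
    i=r.astype(int); red=(i[...,2]-np.maximum(i[...,0],i[...,1])).clip(0)
    w=red*(red>40); print(n,'red cx',(w*X).sum()/w.sum()*1e3,'cy',(w*Y).sum()/w.sum()*1e3)
    g=i.sum(-1)/3
    for y in np.arange(-.05,-.08,-.004):
        row=g[np.argmin(abs(Y[:,0]-y))-2:np.argmin(abs(Y[:,0]-y))+3].mean(0); m=(abs(X[0])<.012)
        j=np.where(m)[0][row[m].argmin()]; ww=(row[j-12:j+13].max()-row[j-12:j+13]); ww=(ww-ww.max()*.4).clip(0)
        print('y',round(y,3),'dark at',(X[0][j]*1e3).round(1),'cent',((ww*X[0][j-12:j+13]).sum()/ww.sum()*1e3).round(2),row[j].round(0))
cv2.imwrite('pics/r1.png',np.vstack(out))
E
```

```text
top red cx -34.08199938903312 cy -91.2075454406599
y -0.05 dark at -0.5 cent -0.64 29.0
y -0.054 dark at 0.0 cent -0.17 28.0
y -0.058 dark at 0.0 cent -0.22 31.0
y -0.062 dark at 0.0 cent 0.08 26.0
y -0.066 dark at 0.0 cent 0.3 44.0
y -0.07 dark at -0.5 cent -0.52 119.0
y -0.074 dark at -9.5 cent -9.72 143.0
y -0.078 dark at 0.5 cent 0.45 137.0
side red cx -31.324009440709453 cy -82.62975969103138
y -0.05 dark at -1.0 cent -2.46 7.0
y -0.054 dark at -4.5 cent -3.51 8.0
y -0.058 dark at -5.5 cent -4.42 9.0
y -0.062 dark at -6.0 cent -5.16 14.0
y -0.066 dark at -7.0 cent -6.01 31.0
y -0.07 dark at -7.5 cent -6.78 50.0
y -0.074 dark at -7.5 cent -7.23 79.0
y -0.078 dark at -8.0 cent -7.43 105.0
```

View pics/r1.png

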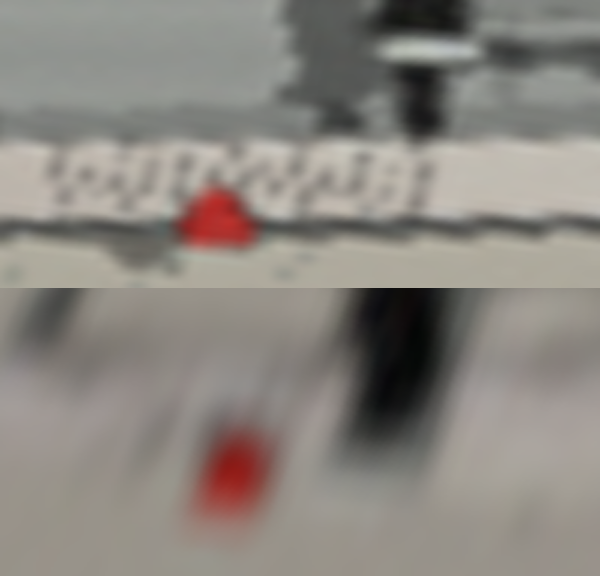

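Top view: marker at station x = -34.1 mm, pointer at 0 (zero tick at col 420, 60 mm tick at col 58, and the scale runs parallel to the rows). So the needed travel is about 34 mm. Now I'll grasp the handle.

```bash
python3 -m creep '[{"grip":0,"linear":[40,-5,-30],"twist":[0,0,0]},{"grip":0,"linear":[80,-10,-60],"twist":[0,0,0]},{"grip":0,"linear":[120,-14,-90],"twist":[0,0,0]},{"grip":0,"linear":[161,-17,-120],"twist":[0,0,0]},{"grip":0,"linear":[161,-17,-150],"twist":[0,0,0]},{"grip":0,"linear":[161,-17,-175],"twist":[0,0,0]},{"grip":0,"linear":[161,-17,-190],"twist":[0,0,0]},{"grip":0,"linear":[161,-17,-190],"twist":[0,0,0]},{"grip":0,"linear":[161,-17,-190],"twist":[0,0,0]},{"grip":0,"linear":[161,-17,-190],"twist":[0,0,0]}]'
python3 -m creep '[{"grip":0,"linear":[0,0,-10],"twist":[0,0,0]},{"grip":0,"linear":[0,0,-20],"twist":[0,0,0]},{"grip":0,"linear":[0,0,-30],"twist":[0,0,0]},{"grip":0,"linear":[0,0,-40],"twist":[0,0,0]},{"grip":0,"linear":[0,0,-47],"twist":[0,0,0]},{"grip":0,"linear":[0,0,-47],"twist":[0,0,0]},{"grip":0,"linear":[0,0,-47],"twist":[0,0,0]},{"grip":0,"linear":[0,0,-47],"twist":[0,0,0]},{"grip":0,"linear":[0,0,-47],"twist":[0,0,0]},{"grip":0,"linear":[0,0,-47],"twist":[0,0,0]}]'
python3 -m creep '[{"grip":-0.3,"linear":[0,0,0],"twist":[0,0,0]},{"grip":-0.5,"linear":[0,0,0],"twist":[0,0,0]},{"grip":-0.7,"linear":[0,0,0],"twist":[0,0,0]},{"grip":-0.8,"linear":[0,0,0],"twist":[0,0,0]},{"grip":-1,"linear":[0,0,0],"twist":[0,0,0]},{"grip":-1,"linear":[0,0,0],"twist":[0,0,0]},{"grip":-1,"linear":[0,0,0],"twist":[0,0,0]},{"grip":-1,"linear":[0,0,0],"twist":[0,0,0]},{"grip":-1,"linear":[0,0,0],"twist":[0,0,0]},{"grip":-1,"linear":[0,0,0],"twist":[0,0,0]}]'
```

```text
clock: 9.8
position: [0.4838, -0.0215, 0.1176]
orientation: [2.039, 2.388, 0.002]
force: [1.0, -1.1, -0.5]
grip_width: 0.0424
finger_force: 0.0
clock: 10.8
position: [0.4833, -0.0215, 0.0697]
orientation: [2.04, 2.389, 0.001]
force: [-0.4, 0.3, 0.1]
grip_width: 0.0426
finger_force: 0.0
clock: 11.8
position: [0.4819, -0.0216, 0.0695]
orientation: [-2.039, -2.388, 0.002]
force: [-4.4, -1.0, 6.1]
grip_width: 0.0131
finger_force: 58.4
```

```bash
python3 -m creep '[{"grip":-1,"linear":[-5,-0.8,0],"twist":[0,0,0]},{"grip":-1,"linear":[-10,-1.6,0],"twist":[0,0,0]},{"grip":-1,"linear":[-15,-2.4,0],"twist":[0,0,0]},{"grip":-1,"linear":[-20,-3.2,0],"twist":[0,0,0]},{"grip":-1,"linear":[-25,-4,0],"twist":[0,0,0]},{"grip":-1,"linear":[-29,-4.6,0],"twist":[0,0,0]},{"grip":-1,"linear":[-32,-5,0],"twist":[0,0,0]},{"grip":-1,"linear":[-32,-5,0],"twist":[0,0,0]},{"grip":-1,"linear":[-32,-5,0],"twist":[0,0,0]},{"grip":-1,"linear":[-32,-5,0],"twist":[0,0,0]}]'
python3 - <<'E'
from rect import *
s,im=avg('top',4);np.savez('avg2_top',im=im,**{k:s[k] for k in s if k!='image'})
s2,im2=avg('side',4);np.savez('avg2_side',im=im2,**{k:s2[k] for k in s2 if k!='image'})
a=cv2.resize(im[160:280,265:405],None,fx=4,fy=4,interpolation=2)
b=cv2.resize(im2[185:265,235:360],(560,358),interpolation=2)
o=get_obs();print(o['position'],o['force'])
cv2.imwrite('pics/d1.png',cv2.resize(np.hstack([a[:, :],cv2.copyMakeBorder(b,0,122,0,0,0)]),(800,343)))
E
```

```text
clock: 12.8
position: [0.4537, -0.0264, 0.0697]
orientation: [2.037, 2.386, 0.006]
force: [10.0, 1.0, -7.3]
grip_width: 0.0129
finger_force: 58.4
[ 0.45376552 -0.02642388  0.06963432] [10.24264796  0.05317683 -7.518871  ]
```

View pics/d1.png

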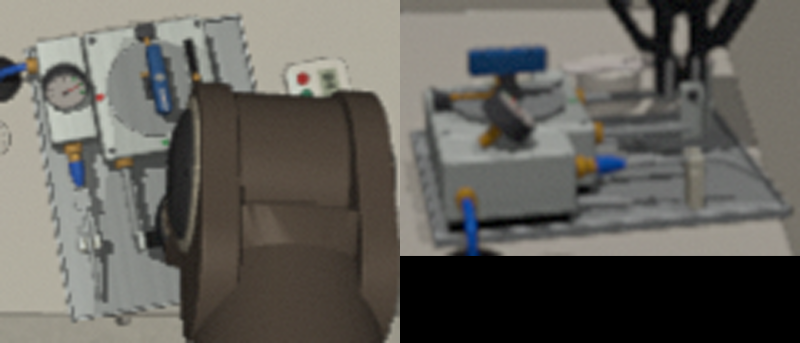

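The top view has the arm over the scale, and the side view has the gripper in front of it. The bar's left end, near (152,240), is still visible. I'll check travel there before and after, against arm travel of 28.6 mm.

Run:
```python
from rect import *
for f in('avg_top','avg2_top'):
    d=dict(np.load(f+'.npz'))
    r,X,Y=rect(d,d['im'],.0845,-.06,.03,.0,.06); g=r.astype(float).mean(-1)
    cv2.imwrite('pics/%s_r.png'%f,cv2.resize(r,None,fx=3,fy=2,interpolation=2))
    for y in(.024,.027,.030,.033,.036,.039,.042):
        k=np.argmin(abs(Y[:,0]-y)); row=g[k-1:k+2].mean(0)
        w=(70-row).clip(0); print(f,y,'dark c %.2f'%((w*X[0]).sum()/max(w.sum(),1)*1e3), 'bright max at %.1f %d'%(X[0][row.argmax()]*1e3,row.max()), row[::14].astype(int))
a,b=[cv2.imread('pics/%s_r.png'%f) for f in('avg_top','avg2_top')]
cv2.imwrite('pics/e1.png',np.vstack([a,b]))
```

```text
avg_top 0.024 dark c -2.42 bright max at 17.5 136 [132 132 131 131 133 116  68  65  26  26 136 136 136]
avg_top 0.027 dark c -2.35 bright max at -25.5 137 [134 134 133 133 134 136  68  69  24  25 129 109 133]
avg_top 0.03 dark c -2.10 bright max at -25.0 141 [136 135 136 136 135 141  69  72  19  26  84  72  86]
avg_top 0.033 dark c -0.37 bright max at -24.5 141 [134 134 134 134 133 139  67  73  26  28  68  73  66]
avg_top 0.036 dark c 28.61 bright max at -24.0 137 [132 132 133 132 132 134 110  78 102  99  80 120  77]
avg_top 0.039 dark c 0.00 bright max at 0.0 178 [134 134 134 133 134 135 137  96 169 167 106 110 102]
avg_top 0.042 dark c 0.00 bright max at -17.5 137 [135 134 136 134 133 135 137  78 114 111 126 125 126]
avg2_top 0.024 dark c -29.10 bright max at 17.5 138 [133 121  69  60  27  25  63 106 136 136 136 138 137]
avg2_top 0.027 dark c -30.03 bright max at -54.0 138 [135 137  70  63  29  27  93 103 126 117 130 111 133]
avg2_top 0.03 dark c -30.26 bright max at -51.0 143 [138 139  70  65  21  22  74  72  83  79  86  73  87]
avg2_top 0.033 dark c -27.25 bright max at -50.5 140 [137 136  99  78  31  38  69  73  67  69  69  73  66]
avg2_top 0.036 dark c 26.80 bright max at -47.5 137 [136 134 133 111 112 115  85 102  84  71  83 121  81]
avg2_top 0.039 dark c 0.00 bright max at -30.0 176 [135 136 136 106 174 161 106 110 107 101 108 113 108]
avg2_top 0.042 dark c 0.00 bright max at -21.5 139 [136 135 137  95 109 107 128 126 130 130 129 132 131]
```

View pics/e1.png

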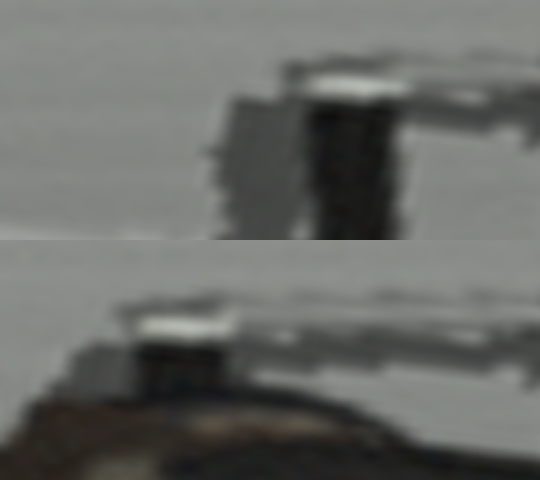

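```bash
python3 -m creep '[{"grip":-1,"linear":[-2,-0.3,0],"twist":[0,0,0]},{"grip":-1,"linear":[-4,-0.6,0],"twist":[0,0,0]},{"grip":-1,"linear":[-6,-0.9,0],"twist":[0,0,0]},{"grip":-1,"linear":[-6,-0.9,0],"twist":[0,0,0]},{"grip":-1,"linear":[-6,-0.9,0],"twist":[0,0,0]},{"grip":-1,"linear":[-6,-0.9,0],"twist":[0,0,0]},{"grip":-1,"linear":[-6,-0.9,0],"twist":[0,0,0]},{"grip":-1,"linear":[-6,-0.9,0],"twist":[0,0,0]},{"grip":-1,"linear":[-6,-0.9,0],"twist":[0,0,0]},{"grip":-1,"linear":[-6,-0.9,0],"twist":[0,0,0]}]'
python3 - <<'E'
from rect import *
s,im=avg('top',6);np.savez('avg3_top',im=im,**{k:s[k] for k in s if k!='image'})
for f in('avg_top','avg2_top','avg3_top'):
    d=dict(np.load(f+'.npz'))
    r,X,Y=rect(d,d['im'],.0845,-.06,.03,.0,.06); g=r.astype(float).mean(-1)
    m=(Y>.036)&(Y<.0425); w=(g-142).clip(0)*m; 
    yb=(Y>.028)&(Y<.034)&(X<.02); dk=(50-g).clip(0)*yb
    print(f,'plate %.2f'%((w*X).sum()/w.sum()*1e3),'bar %.2f'%((dk*X).sum()/dk.sum()*1e3))
d=dict(np.load('avg_top.npz')); r,X,Y=rect(d,d['im'],.072); i=r.astype(int)
g=i.mean(-1)
for y0,y1 in((-.056,-.050),(-.060,-.056),(-.066,-.060)):
    w=(60-g).clip(0)*((Y>y0)&(Y<y1)&(abs(X)<.012)); print('ptr',y0,(w*X).sum()/w.sum()*1e3)
red=i[...,2]-np.maximum(i[...,0],i[...,1])
for y in(-.079,-.081,-.083,-.085,-.088,-.091,-.094):
    w=((red-30).clip(0))*(abs(Y-y)<.001); print('mk',y,(w*X).sum()/max(w.sum(),1)*1e3,w.sum())
o=get_obs();print(o['position'],o['force'],o['clock'])
E
```

```text
clock: 14.2
position: [0.4481, -0.0274, 0.0697]
orientation: [2.037, 2.386, 0.006]
force: [11.2, -0.2, -8.0]
grip_width: 0.0128
finger_force: 58.5
avg_top plate -0.59 bar -1.95
avg2_top plate -29.17 bar -30.30
avg3_top plate -32.76 bar -35.75
ptr -0.056 -0.3718502158417277
ptr -0.06 -0.21550218340605826
ptr -0.066 0.05946291560107855
mk -0.079 0.0 0
mk -0.081 -34.54819277108431 83
mk -0.083 -34.226720647773256 1482
mk -0.085 -34.14803423375232 3739
mk -0.088 -34.34992836676215 5584
mk -0.091 -34.20237473903964 7664
mk -0.094 -33.97563690328961 8086
[ 0.44810733 -0.0273953   0.06967988] [11.64979948 -0.12873699 -9.28535335] 14.5
```

```bash
python3 -c "
from rig import *
print(sign_off())"
```

```text
the job is handed in; nothing more can be done
None
```

I turned the isolator to on, then pulled the handle out about 34 mm and handed in with the gripper holding it there; the arm hid the pointer and marker at the end, so I matched the travel (33.8–34.3 mm) to the marker position measured beforehand (about 34.1 mm).

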